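# Clear the ultrasonic test stand and hold a mortar prism home for the reading

### The job

Use the blue-handled scraper to sweep the three loose mortar chips off the bed plate of the ultrasonic test stand, then stand the scraper back on the worktop clear of the stand. Only then take the long mortar prism, lay it flat on the bed and press it home into the corner: its long side tight along the fence and, at the same time, its end tight against the end stop so that the spring-loaded probe is pushed fully back. Press firmly without ramming it, finish while still gripping it and pushing against both stops for the reading, and do not disturb the mortar cube, the brass mould or the timer.

Things in the scene. Friction and masses are not known exactly. Their poses are not given: they have to be found in the camera images.
- stand: Ultrasonic test stand for mortar prisms, fixed: a flat grey metal bed plate 202 x 106 mm, its top 18 mm above the worktop. Origin on the worktop under the plate; x along the plate towards the end stop, y across it towards the fence, z up. The plate runs from x = -84 to +118 mm and y = -54 to +52 mm. Its -x end (left seen from the robot) and -y side (towards the robot) are open, with no rim.
- seat (a point): Point on the bed's top where the middle of the prism's underside lies when the prism is home in the corner (x = +5, y = +10, z = +18 mm in the stand's frame); axes as the stand's. The chips lie on the bed between x = -75 and +35 mm and y = -35 and +30 mm of the stand, each 50 mm or more from the jaws of the end stop.
- fence: Dark steel fence fixed on the bed; its stop face looks to -y, 20 mm to +y of the seat point (y = +30 mm in the stand's frame), from x = -80 to +96 mm. A bar 12 mm high above the bed and 14 mm thick, with two raised pads flush with its face, 30 mm high and 26 mm long, 52 mm either side of the seat point; the 78 mm gap between them leaves room for a finger above the bar. Origin = the stand's.
- end_stop: Dark steel end stop fixed at the bed's +x end: two jaws 14 mm wide and 30 mm high above the bed, centred 17 mm either side of the seated prism's centre line; their stop faces look to -x, 80 mm to +x of the seat point (x = +85 mm in the stand's frame). A round probe housing behind them reaches 31 mm above the bed and back to x = +124 mm. Origin = the stand's.
- probe (a joint): How far the round brass probe (17 mm across, axis 18 mm above the bed) is pushed back between the jaws, in m: 0 = free, 5 mm out in front of the jaws; 0.005 = level with them (prism home). Its spring pushes to -x with 2 N at first and 4 N when level. With friction on the bed and at the stops, the hand must push 10 to 20 N along x and again along y to leave real pressure on both stops.
- prism: Grey hardened mortar prism 160 x 40 x 40 mm, about 0.54 kg, lying on the worktop. Origin at the centre of its underside, x along its length, z up. Either end may go to the stop. To be gripped across its 40 mm width at mid-length, with the fingertips at least 15 mm above its underside, so that they clear the bar of the fence.
- scraper: Scraper block standing upright on the worktop, 76 mm high, about 0.22 kg: a rubber foot 76 x 20 mm and 8 mm high under an aluminium holder 78 mm long (y) and 26 mm thick (x), up to 30 mm high, and above that a blue ribbed grip 56 mm long (y), 20 mm thick (x), from 30 to 76 mm high, to be pinched across x. Origin at the centre of its underside, y along its length, z up.
- chip_1_mid (a point): Loose grey mortar chip, about 20 mm across and 11 mm high, 12 g, on the bed; the point is in its middle.
- chip_2_mid (a point): Loose grey mortar chip, about 21 mm across and 13 mm high, 12 g, on the bed; the point is in its middle.
- chip_3_mid (a point): Loose grey mortar chip, about 19 mm across and 10 mm high, 12 g, on the bed; the point is in its middle.
- cube: Bystander: grey 50 mm mortar cube on the worktop, origin at the centre of its underside. Leave alone.
- mould: Bystander: brass mould, 62 mm across and 60 mm high, origin at the centre of its underside. Leave alone.
- timer: Bystander: white lab timer, 62 x 62 x 20 mm, origin at the centre of its underside. Leave alone. It lies before a fixed glass-cased balance 0.30 m high (robot frame: x = 0.41 to 0.77 m, y = -0.08 to +0.185 m), just right of the stand: swing past it with the arm drawn in or high.

How it is judged:
By the outcome, as a careful person would: the job done as asked, in the order asked, and still so for the second after the job is handed in, while the arm keeps its last pose, push and grip.
It also fails if it takes over 72 s, if anything falls off the work surface, if the arm or the gripper's body presses on something with over 40 N, if the wrist force passes 120 N, or if a joint passes its speed limit or range.

### The arm

A 6-joint arm with a two-finger parallel gripper is mounted at the origin on a cart in front of the work surface, level with it; the furniture and walls round the work are solid. World frame = base frame: x ahead of the robot, y to its left, z up, the work surface at z = 0. Lengths are in mm, angles in degrees, forces in N, time in s.
With the tool pointing down it reaches from about 300 to 850 mm from the base axis. Payload 4.2 kg.
Tool frame: the origin (TCP) lies on the centre line of the jaws, within the pads' length; the fingertips stand 14 mm ahead of it and the grasp point (between the pads) lies 5 mm behind it (env.finger_overhang is the z of the fingertips in the tool frame, in mm); z points along the fingers, y is the line along which they close (so a half turn about z gives the same grasp; the last joint's range is limited). The gripper opens to 91 mm and grips with 3 to 60 N. Pads are 32 mm wide; open, the fingers measure 118 mm over their backs; the gripper's body (76 mm by 178 mm) begins 60 mm behind the grasp point.
Start: joints at [-67.093, 18.312, 89.639, -0, 72.044, -1.146], TCP at [234.362, -525.087, 227.976] pointing down, gripper open.
Joint ranges: [-177.97, 177.97], [-48.28, 115.42], [12.27, 149.76], [-77.06, 257.06], [2.81, 150.46], [-146.56, 146.56]. Speed limits (degrees/s): [147.25, 147.25, 180, 180, 180, 180].

### API

Orientations are given as [roll, pitch, yaw] about the fixed x, y, z axes, in that order (R = Rz(yaw) Ry(pitch) Rx(roll)).
In Python, from workcell import sensors, viewer, env gives the robot as it stands. The module is installed in compiled form; this text tells all that it offers.
- The arm moves only by the tool step_arm, never from a script. Its argument "plan" is one flat list of numbers, 6 for each row, row after row: the shift along the tool's x, y, z in cm, then the turn, a rotation vector about the tool's x, y, z in rad. In form: [x, y, z, wx, wy, wz, x, y, z, wx, wy, wz, ...]. A call has 1 to 5 rows; each row shifts and turns the commanded pose from where the row before left it, along the tool's axes as they then stand; what a row does not reach is not made up. A row lasts 1/12 s, in which the tool goes at most 41.7 mm and 7.16 degrees, less where a joint would pass 70% of its speed; a pose out of reach is approached as far as the arm can. A call is refused whole if a number of a shift passes 4.17 or a number of a turn 0.125, either way. A call with a gripper value outside its range is refused whole. "hand" is the finger opening in cm, from 0 to 9.12, set as the call begins (left out, the last holds). The fingers move at their own pace and stop on an object; "newtons" is the grip in N (left out, the last holds). Time passes only in rows, so rows that do not move let the fingers close. It gives the time, the measured TCP pose, the force, the opening and the grip force at its end, in the units of the state.
- sensors.state(): the state, without advancing time (a new reading comes with each control period).
- viewer.grab_frame(name): name is "scene" or "top"; returns a dict with "img" (420x560x3 uint8, red, green, blue), "fx", "fy", "cx", "cy" (pixels), "k1" (the pictures are not rectified: a ray, as slopes to the right and down, at radius r is drawn at 1 + k1 r^2 times it, then the intrinsics apply), "position" and "attitude" of the camera in the world. Camera axes: x right, y down, z forward; pixel columns grow to the right and rows downward; lengths in mm; the calibration is good to about 2 mm. A picture is of the moment at which its call begins. There is no depth.
- env.job_done(): hands the job in; it is judged then, once.
Trained networks look in a picture, given as the dict that the camera call returned (one of the last four; its "shot" number tells which), for a name from the list of things; names that differ only in an ending like _2 or _b are one class to them, and where a whole thing is asked for, a point or a joint stands for the part that bears it (a point fixed in the world has none). Each returns a list of dicts, best first, with "score" (0 to 1); they miss things now and then, are a little off and sometimes report something else, mostly with a low value. They report only what shows in the picture. A call takes as long as a camera call.
- viewer.boxes_of(name, picture): "location" ([column, row] in pixels, amid what is visible of it).
- viewer.pinpoint(name, picture): "location" ([column, row] in pixels: a listed point, or the origin of a listed thing).
The state is a dict: "time_s": time; "qpos": joint angles; "qvel": joint speeds; "effort": joint torques, N m; "ee_pos": TCP position; "ee_rot": TCP orientation; "force": force on the tool from outside, world axes, zero at the start; "torque": the same for the moment, N m; "gripper_width": finger opening in mm; "gripper_force": force on a finger pad.
Only numpy, scipy, OpenCV 4.12 (cv2) and the standard library are available. Lean on these libraries where they do the work, as an engineer would, in place of code of your own. Each camera call takes 0.05 s, during which the arm holds its last target. There are 200 camera calls.

## Working session

There is one attempt and no reset: what is moved stays moved. The work goes in short steps, Python scripts to look and compute and a tool call to move; the robot and the scene stay as the last step left them, time stands still between calls to the robot, and variables do not carry over. Pictures are saved under pics/ and viewed, at most 10 in all, crops included, and the job is handed in when it is done.

Besides the shell and the picture viewer there is one more tool, called after "Emit:" by a JSON object that holds its "method" and its "body". step_arm: Moves the arm, as the interface text tells. Its arguments: {"type":"object","properties":{"plan":{"type":"array","items":{"type":"number"}},"hand":{"type":"number"},"newtons":{"type":"number"}},"required":["plan"]}

```bash
mkdir -p pics
cat > h.py <<'E'
import numpy as np, cv2
from scipy.spatial.transform import Rotation as R
from workcell import sensors, viewer, env
def ray(p,uv):
    K=np.array([[p["fx"],0,p["cx"]],[0,p["fy"],p["cy"]],[0,0,1.]])
    s=cv2.undistortPoints(np.array([[uv]],float),K,np.array([p["k1"],0,0,0.]))[0,0]
    return att(p)@np.array([s[0],s[1],1])
def att(p):
    a=np.array(p["attitude"],float)
    return a if a.shape==(3,3) else R.from_euler('xyz',a,degrees=True).as_matrix()
def onz(p,uv,z):
    d=ray(p,uv);o=np.array(p["position"],float)
    return (o+d*(z-o[2])/d[2])
def grab(n,f=None):
    p=viewer.grab_frame(n)
    if f: cv2.imwrite("pics/"+f,cv2.cvtColor(p["img"],cv2.COLOR_RGB2BGR))
    return p
E
python3 - <<'E'
from h import *
Z=dict(stand=0,seat=18,fence=0,prism=0,scraper=0,chip_1_mid=24,cube=0,mould=0,timer=0)
for c in("top","scene"):
    p=grab(c,c+"0.png"); print(c,p["position"],p["attitude"],p["fx"],p["k1"])
    for n,z in Z.items():
        for d in viewer.pinpoint(n,p)[:4]:
            print(n,round(d["score"],2),np.round(d["location"]),np.round(onz(p,d["location"],z)[:2]))
print(sensors.state())
E
```

```text
top [ 348.63314584  169.42163421 1166.19212855] [-170.39503833    1.37131552  -88.67325367] 535.7825989456229 0.04633408351965611
stand 0.56 [238. 210.] [563. 305.]
seat 0.77 [241. 206.] [568. 295.]
seat 0.47 [269. 294.] [380. 230.]
prism 0.63 [272. 298.] [372. 223.]
scraper 0.66 [208. 263.] [444. 365.]
scraper 0.55 [270. 295.] [378. 226.]
chip_1_mid 0.52 [207. 212.] [554. 368.]
cube 0.77 [210. 152.] [696. 372.]
cube 0.28 [240. 206.] [571. 299.]
mould 0.67 [281. 152.] [699. 212.]
timer 0.57 [359. 304.] [363.  37.]
scene [196.81978639 694.176627   686.67480772] [-135.01223913   -0.83053229 -147.85204065] 400.99529234052756 -0.1150432091200758
stand 0.77 [232. 265.] [558. 303.]
seat 0.75 [227. 257.] [569. 301.]
prism 0.71 [318. 278.] [387. 232.]
scraper 0.67 [259. 321.] [433. 382.]
scraper 0.55 [319. 279.] [384. 233.]
chip_1_mid 0.6 [219. 279.] [546. 359.]
cube 0.96 [164. 257.] [696. 367.]
mould 0.71 [205. 215.] [702. 218.]
mould 0.33 [233. 251.] [580. 269.]
timer 0.94 [364. 226.] [366.  41.]
{'time_s': 1.0, 'qpos': array([-6.70930376e+01,  1.83120205e+01,  8.96382531e+01,  3.26199249e-04,
        7.20424412e+01, -1.14743210e+00]), 'qvel': array([-0.00325846, -0.01347563, -0.05694512, -0.01244206, -0.00134921,
        0.00388203]), 'effort': array([ 6.25507600e-04, -4.12356699e+01, -2.32233292e+01,  7.27914926e-02,
        3.75463616e-02, -1.46391085e-05]), 'ee_pos': array([ 234.37237437, -525.09954002,  227.97978804]), 'ee_rot': array([ 1.79992710e+02, -1.64371893e-04,  2.40542939e+01]), 'force': array([-0.38412023,  0.09607388,  0.19081349]), 'torque': array([-0.00985499, -0.02373082, -0.02723682]), 'gripper_force': 0.0, 'gripper_width': 91.18438255490898}
```

Run:
```python
import cv2
a=cv2.imread("pics/top0.png")[110:350,160:420]; cv2.imwrite("pics/t0c.png",cv2.resize(a,None,fx=2.5,fy=2.5,interpolation=cv2.INTER_CUBIC))
a=cv2.imread("pics/scene0.png")[170:370,120:400]; cv2.imwrite("pics/s0c.png",cv2.resize(a,None,fx=2.8,fy=2.8,interpolation=cv2.INTER_CUBIC))
```

```text
(no output)
```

View pics/t0c.png

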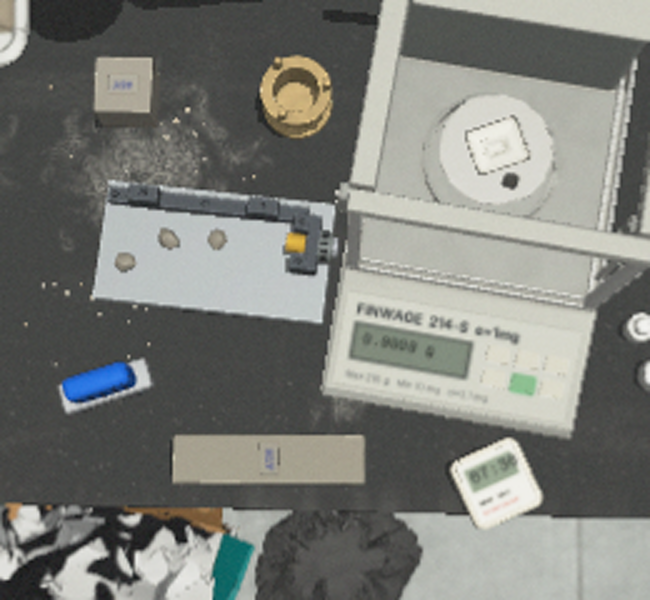

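View pics/s0c.png

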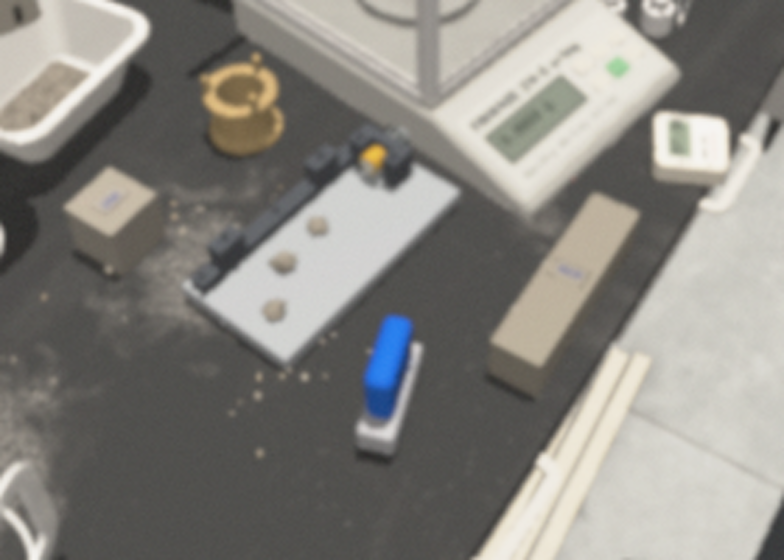

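```bash
cat >> h.py <<'E'
def seg(p,z,lo,hi,mask=None):
    hsv=cv2.cvtColor(p["img"],cv2.COLOR_RGB2HSV)
E
python3 - <<'E'
from h import *
t=grab("top"); s=grab("scene")
T=lambda x,y:(160+(x+.5)/2.5-.5,110+(y+.5)/2.5-.5); S=lambda x,y:(120+(x+.5)/2.8-.5,170+(y+.5)/2.8-.5)
def show(n,p,uvs,z):
    w=np.array([onz(p,u,z)[:2] for u in uvs]); print(n,np.round(w).tolist(),"mean",np.round(w.mean(0),1)); return w
show("plateT L-far,L-near,R-near",t,[T(107,182),T(93,298),T(323,322)],18)
show("plateS",s,[S(187,287),S(285,363),S(461,190)],18)
show("prismT",t,[T(172,436),T(364,436),T(364,484),T(172,484)],40)
show("prismS",s,[S(598,194),S(640,214),S(535,372),S(490,345)],40)
show("chipsT",t,[T(124,262),T(168,239),T(217,240)],24)
show("chipsS",s,[S(274,309),S(284,262),S(317,226)],24)
show("balance L edge T",t,[T(340,190),T(323,392)],30)
for n,p in(("T",t),("S",s)):
    h=cv2.cvtColor(p["img"],cv2.COLOR_RGB2HSV); m=cv2.inRange(h,(105,120,60),(130,255,255))
    k,l,st,c=cv2.connectedComponentsWithStats(m); i=1+st[1:,4].argmax()
    pts=np.argwhere(l==i)[:,::-1]
    w=np.array([onz(p,u,76 if n=="T" else 53)[:2] for u in pts]).astype(np.float32)
    print("blue",n,cv2.minAreaRect(w),w.mean(0))
for n in("seat","scraper","prism","chip_1_mid"):
    for q in(t,s):
        print(n,[(round(d["score"],2),np.round(onz(q,d["location"],{"seat":18,"chip_1_mid":24}.get(n,0))[:2])) for d in viewer.pinpoint(n,q)])
E
```

```text
plateT L-far,L-near,R-near [[620.0, 382.0], [516.0, 389.0], [499.0, 189.0]] mean [545.  320.1]
plateS [[616.0, 378.0], [515.0, 390.0], [497.0, 188.0]] mean [542.6 318.9]
prismT [[398.0, 313.0], [401.0, 152.0], [362.0, 152.0], [358.0, 311.0]] mean [379.6 232. ]
prismS [[397.0, 151.0], [361.0, 152.0], [360.0, 315.0], [396.0, 313.0]] mean [378.4 233. ]
chipsT [[547.0, 363.0], [568.0, 325.0], [568.0, 283.0]] mean [561.4 323.5]
chipsS [[547.0, 362.0], [567.0, 324.0], [567.0, 283.0]] mean [560.2 323. ]
balance L edge T [[613.0, 176.0], [438.0, 187.0]] mean [525.6 181.9]
blue T ((438.6523132324219, 370.0518798828125), (22.79887580871582, 57.81846618652344), 19.690187454223633) [438.4698 370.3366]
blue S ((442.3169860839844, 370.01910400390625), (24.36663055419922, 78.0162582397461), 19.091630935668945) [441.90793 370.03214]
seat []
seat [(0.83, array([564., 300.]))]
scraper [(0.92, array([440., 366.])), (0.61, array([582., 335.]))]
scraper [(0.59, array([433., 381.]))]
prism [(0.57, array([378., 228.])), (0.54, array([579., 288.])), (0.49, array([366.,  36.]))]
prism [(0.68, array([389., 237.])), (0.64, array([702., 207.])), (0.57, array([365.,  35.]))]
chip_1_mid [(0.59, array([554., 374.]))]
chip_1_mid [(0.46, array([546., 361.]))]
```

Emit:
{"method": "step_arm", "body": {"plan": [0, 0, -1.5, 0, 0, -0.1247, 0, 0, -1.5, 0, 0, -0.1247, 0, 0, -1.5, 0, 0, -0.1247, 0, 0, -1.5, 0, 0, -0.1247, 0, 0, -1.5, 0, 0, -0.1247], "hand": 7}}

```text
time_s: 1.92
ee_pos: [234.3, -525.0, 303.7]
ee_rot: [-180.0, -0.0, 60.1]
force: [0.5, 0.1, -0.1]
gripper_width: 70.2
gripper_force: 0.0
```

Emit:
{"method": "step_arm", "body": {"plan": [0, 0, -1.5, 0, 0, -0.1247, 0, 0, -1.5, 0, 0, -0.1247, 0, 0, -1.5, 0, 0, -0.1247, 0, 0, -1.5, 0, 0, -0.1247, 0, 0, -1.5, 0, 0, -0.1247]}}

```text
time_s: 2.33
ee_pos: [234.3, -525.0, 378.7]
ee_rot: [180.0, 0.0, 95.9]
force: [0.1, -0.5, 0.6]
gripper_width: 70.3
gripper_force: 0.0
```

Emit:
{"method": "step_arm", "body": {"plan": [0, 0, -1.5, 0, 0, -0.1247, 0, 0, -1.5, 0, 0, -0.1247, 0, 0, 0, 0, 0, 0]}}

```text
time_s: 2.58
ee_pos: [234.7, -525.9, 411.1]
ee_rot: [180.0, 0.4, 109.9]
force: [0.7, 0.2, -0.2]
gripper_width: 69.7
gripper_force: 0.0
```

Emit:
{"method": "step_arm", "body": {"plan": [2.57, 1.65, 0, 0, 0, 0, 2.57, 1.65, 0, 0, 0, 0, 2.57, 1.65, 0, 0, 0, 0, 2.57, 1.65, 0, 0, 0, 0, 2.57, 1.65, 0, 0, 0, 0]}}

```text
time_s: 3.0
ee_pos: [268.4, -374.6, 406.9]
ee_rot: [-180.0, -0.1, 109.6]
force: [0.5, 0.5, -0.2]
gripper_width: 70.0
gripper_force: 0.0
```

Emit:
{"method": "step_arm", "body": {"plan": [2.57, 1.65, 0, 0, 0, 0, 2.57, 1.65, 0, 0, 0, 0, 2.57, 1.65, 0, 0, 0, 0, 2.57, 1.65, 0, 0, 0, 0, 2.57, 1.65, 0, 0, 0, 0]}}

```text
time_s: 3.42
ee_pos: [302.3, -225.7, 407.1]
ee_rot: [-180.0, -0.0, 109.5]
force: [1.2, 0.6, 0.3]
gripper_width: 69.7
gripper_force: 0.0
```

Emit:
{"method": "step_arm", "body": {"plan": [2.57, 1.65, 0, 0, 0, 0, 2.57, 1.65, 0, 0, 0, 0, 2.57, 1.65, 0, 0, 0, 0, 2.57, 1.65, 0, 0, 0, 0, 2.57, 1.65, 0, 0, 0, 0]}}

```text
time_s: 3.83
ee_pos: [336.3, -77.0, 407.2]
ee_rot: [-180.0, -0.0, 109.6]
force: [1.3, -0.4, -0.1]
gripper_width: 70.1
gripper_force: 0.0
```

Emit:
{"method": "step_arm", "body": {"plan": [2.57, 1.65, 0, 0, 0, 0, 2.57, 1.65, 0, 0, 0, 0, 2.57, 1.65, 0, 0, 0, 0, 2.57, 1.65, 0, 0, 0, 0, 2.57, 1.65, 0, 0, 0, 0]}}

```text
time_s: 4.25
ee_pos: [370.5, 71.8, 407.2]
ee_rot: [-180.0, 0.0, 109.6]
force: [0.9, -0.3, 0.1]
gripper_width: 70.0
gripper_force: 0.0
```

Emit:
{"method": "step_arm", "body": {"plan": [2.57, 1.65, 0, 0, 0, 0, 2.57, 1.65, 0, 0, 0, 0, 2.57, 1.65, 0, 0, 0, 0, 2.57, 1.65, 0, 0, 0, 0, 2.57, 1.65, 0, 0, 0, 0]}}

```text
time_s: 4.67
ee_pos: [404.7, 220.6, 407.0]
ee_rot: [-179.9, 0.0, 109.6]
force: [0.1, -0.4, 0.3]
gripper_width: 70.1
gripper_force: 0.0
```

Emit:
{"method": "step_arm", "body": {"plan": [2.57, 1.65, 0, 0, 0, 0, 2.57, 1.65, 0, 0, 0, 0, 2.57, 1.65, 0, 0, 0, 0, 2.57, 1.65, 0, 0, 0, 0, 2.57, 1.65, 0, 0, 0, 0]}}

```text
time_s: 5.08
ee_pos: [438.9, 369.4, 406.8]
ee_rot: [-179.9, 0.0, 109.6]
force: [1.0, -0.1, 0.2]
gripper_width: 69.8
gripper_force: 0.0
```

Emit:
{"method": "step_arm", "body": {"plan": [0, 0, 3, 0, 0, 0, 0, 0, 3, 0, 0, 0, 0, 0, 3, 0, 0, 0, 0, 0, 3, 0, 0, 0, 0, 0, 3, 0, 0, 0]}}

```text
time_s: 5.5
ee_pos: [438.4, 367.6, 255.5]
ee_rot: [-179.9, 0.0, 109.6]
force: [-0.2, 0.5, -0.3]
gripper_width: 70.1
gripper_force: 0.0
```

Emit:
{"method": "step_arm", "body": {"plan": [0, 0, 3, 0, 0, 0, 0, 0, 3, 0, 0, 0, 0, 0, 3, 0, 0, 0, 0, 0, 3, 0, 0, 0, 0, 0, 3, 0, 0, 0]}}

```text
time_s: 5.92
ee_pos: [438.4, 367.4, 105.8]
ee_rot: [-180.0, 0.0, 109.6]
force: [-0.1, 0.2, -0.0]
gripper_width: 69.7
gripper_force: 0.0
```

Emit:
{"method": "step_arm", "body": {"plan": [0, 0, 2, 0, 0, 0, 0, 0, 2, 0, 0, 0, 0, 0, 1.4, 0, 0, 0, 0, 0, 0, 0, 0, 0]}}

```text
time_s: 6.25
ee_pos: [436.7, 366.0, 50.1]
ee_rot: [-179.6, 0.2, 109.6]
force: [-0.4, -0.2, -0.6]
gripper_width: 70.1
gripper_force: 0.0
```

Emit:
{"method": "step_arm", "body": {"plan": [0, 0, 0, 0, 0, 0, 0, 0, 0, 0, 0, 0, 0, 0, 0, 0, 0, 0, 0, 0, 0, 0, 0, 0, 0, 0, 0, 0, 0, 0], "hand": 0, "newtons": 30}}

```text
time_s: 6.67
ee_pos: [439.5, 368.3, 54.9]
ee_rot: [179.9, -0.0, 109.8]
force: [0.1, -0.4, -1.1]
gripper_width: 39.7
gripper_force: 0.0
```

Emit:
{"method": "step_arm", "body": {"plan": [0, 0, 0, 0, 0, 0, 0, 0, 0, 0, 0, 0, 0, 0, 0, 0, 0, 0, 0, 0, 0, 0, 0, 0, 0, 0, 0, 0, 0, 0]}}

```text
time_s: 7.08
ee_pos: [439.3, 368.1, 54.1]
ee_rot: [180.0, -0.0, 109.8]
force: [-0.4, -0.3, 2.2]
gripper_width: 20.5
gripper_force: 30.0
```

Emit:
{"method": "step_arm", "body": {"plan": [0, 0, -1, 0, 0, 0, 0, 0, -1, 0, 0, -0.1136, 0, 0, -1, 0, 0, -0.1136, 0, 0, -1, 0, 0, -0.1136, 0, 0, -1, 0, 0, -0.1136]}}

```text
time_s: 7.5
ee_pos: [438.7, 367.7, 104.5]
ee_rot: [-179.9, -0.0, 136.1]
force: [0.1, 1.1, -2.0]
gripper_width: 19.8
gripper_force: 30.0
```

Emit:
{"method": "step_arm", "body": {"plan": [0, 0, -1, 0, 0, -0.1136, 0, 0, -1, 0, 0, -0.1136, 0, 0, -1, 0, 0, -0.1136, 0, 0, 0, 0, 0, -0.1136, 0, 0, 0, 0, 0, -0.1136]}}

```text
time_s: 7.92
ee_pos: [439.1, 368.0, 134.9]
ee_rot: [180.0, 0.0, 168.7]
force: [-0.2, -0.4, -2.1]
gripper_width: 20.0
gripper_force: 30.0
```

Emit:
{"method": "step_arm", "body": {"plan": [0, 0, 0, 0, 0, -0.1136, 0, 0, 0, 0.0873, 0, 0, 0, 0, 0, 0.0873, 0, 0, 0, 0, 0, 0.0873, 0, 0, 0, 0, 0, 0, 0, 0]}}

```text
time_s: 8.33
ee_pos: [439.0, 370.5, 132.9]
ee_rot: [-164.9, -0.0, 175.0]
force: [1.0, 0.6, -1.8]
gripper_width: 20.0
gripper_force: 30.0
```

Emit:
{"method": "step_arm", "body": {"plan": [-2.3, -1.76, 0.47, 0, 0, 0, -2.3, -1.76, 0.47, 0, 0, 0, -2.3, -1.76, 0.47, 0, 0, 0, -2.3, -1.76, 0.47, 0, 0, 0, -2.3, -1.76, 0.47, 0, 0, 0]}}

```text
time_s: 8.75
ee_pos: [545.9, 265.5, 134.2]
ee_rot: [-165.1, -0.0, 174.9]
force: [0.1, 0.6, -1.9]
gripper_width: 20.0
gripper_force: 30.0
```

Emit:
{"method": "step_arm", "body": {"plan": [0, 0, 0, 0, 0, 0, 0, 0, 0, 0, 0, 0, 0, 0, 0, 0, 0, 0]}}

```text
time_s: 9.0
ee_pos: [544.8, 266.6, 134.0]
ee_rot: [-165.1, -0.1, 174.8]
force: [0.2, -0.5, -1.6]
gripper_width: 19.6
gripper_force: 30.0
```

Run:
```python
from h import *
p=grab("scene","s1.png"); a=cv2.imread("pics/s1.png")[130:330,120:400]; cv2.imwrite("pics/s1c.png",cv2.resize(a,None,fx=2.8,fy=2.8,interpolation=cv2.INTER_CUBIC))
print(sensors.state())
```

```text
{'time_s': 9.05, 'qpos': array([ 31.33818041,  29.61904935,  87.0915754 , -12.52749593,
        72.73783579, -48.82299961]), 'qvel': array([ 0.85363464,  0.04195832, -0.21961257, -0.33569804,  0.19117086,
        0.15335416]), 'effort': array([-7.54645206e-01, -5.03877103e+01, -2.15554565e+01, -9.52024162e-01,
        9.36916620e-01, -2.50795099e-02]), 'ee_pos': array([544.67767715, 267.1219003 , 134.05846939]), 'ee_rot': array([-1.65044045e+02, -4.24075091e-02,  1.74877890e+02]), 'force': array([-0.54931246,  0.42204777, -2.67867982]), 'torque': array([ 0.40029428, -0.14593169,  0.04006904]), 'gripper_force': 29.999384880065918, 'gripper_width': 19.98167756166807}
```

View pics/s1c.png

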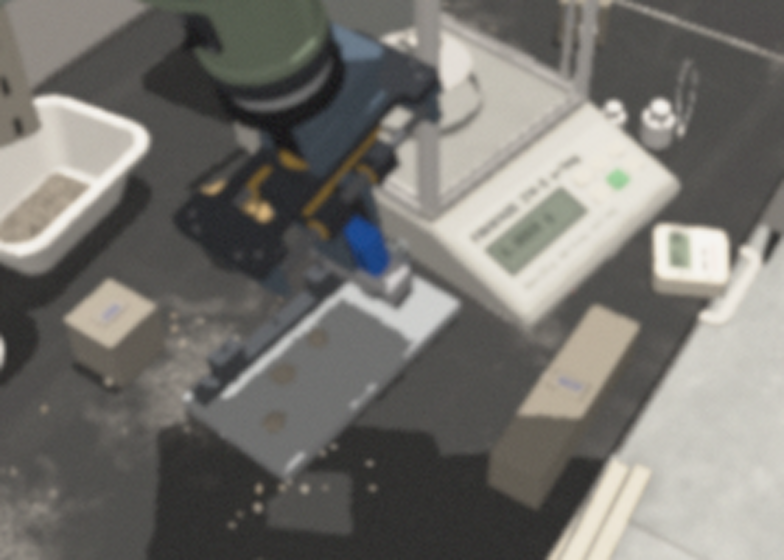

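```bash
cat >> h.py <<'E'
def proj(p,w):
    q=att(p).T@(np.array(w,float)-np.array(p["position"])); a=q[:2]/q[2]; a=a*(1+p["k1"]*(a@a))
    return np.array([p["fx"]*a[0]+p["cx"],p["fy"]*a[1]+p["cy"]])
E
python3 - <<'E'
from h import *
p=grab("scene"); s=sensors.state(); Rm=R.from_euler('xyz',s["ee_rot"],degrees=True).as_matrix()
for n,x in(("near",39),("far",-39)):  # tool x = -ys -> near end is +tool x
    for y in(-13,13):
        for z in(24,46,54): print(n,y,z,np.round((proj(p,s["ee_pos"]+Rm@np.array([x,y if z<54 else y*10/13,z]))-[120,130])*2.8))
E
```

```text
near -13 24 [406. 264.]
near -13 46 [411. 280.]
near -13 54 [411. 288.]
near 13 24 [383. 291.]
near 13 46 [389. 307.]
near 13 54 [394. 309.]
far -13 24 [322. 216.]
far -13 46 [329. 232.]
far -13 54 [329. 241.]
far 13 24 [300. 242.]
far 13 46 [307. 257.]
far 13 54 [313. 260.]
```

Emit:
{"method": "step_arm", "body": {"plan": [0, 0.38, 1.42, 0, 0, 0, 0, 0.38, 1.42, 0, 0, 0, 0, 0.38, 1.42, 0, 0, 0, 0, 0.38, 1.42, 0, 0, 0, 0, 0, 0, 0, 0, 0]}}

```text
time_s: 9.52
ee_pos: [544.0, 267.6, 73.4]
ee_rot: [-164.9, -0.1, 175.0]
force: [-0.2, -0.6, -1.8]
gripper_width: 19.7
gripper_force: 30.0
```

Emit:
{"method": "step_arm", "body": {"plan": [0, 0, 0, 0, 0, 0, 0, 0, 0, 0, 0, 0]}}

```text
time_s: 9.68
ee_pos: [545.3, 267.6, 75.9]
ee_rot: [-165.0, 0.0, 174.9]
force: [0.7, -0.0, -1.4]
gripper_width: 19.8
gripper_force: 30.0
```

Emit:
{"method": "step_arm", "body": {"plan": [0, 0.77, -0.2, 0, 0, 0, 0, 0.77, -0.2, 0, 0, 0, 0, 0.77, -0.2, 0, 0, 0, 0, 0.77, -0.2, 0, 0, 0, 0, 0.77, -0.2, 0, 0, 0]}}

```text
time_s: 10.1
ee_pos: [549.2, 307.6, 75.1]
ee_rot: [-165.0, 0.0, 174.9]
force: [0.3, -1.7, -0.8]
gripper_width: 20.0
gripper_force: 30.0
```

Emit:
{"method": "step_arm", "body": {"plan": [0, 0, 0, -0.0655, 0, 0, 0, 0, 0, -0.0655, 0, 0, 0, 0, 0, -0.0655, 0, 0, 0, 0, 0.2, -0.0655, 0, 0]}}

```text
time_s: 10.43
ee_pos: [549.4, 307.5, 73.5]
ee_rot: [179.8, 0.1, 174.9]
force: [-0.2, -0.2, -1.9]
gripper_width: 19.6
gripper_force: 30.0
```

Emit:
{"method": "step_arm", "body": {"plan": [0, 0.8, 0, 0, 0, 0, 0, 0.8, 0, 0, 0, 0, 0, 0.8, 0, 0, 0, 0, 0, 0.8, 0, 0, 0, 0, 0, 0.8, 0, 0, 0, 0]}}

```text
time_s: 10.85
ee_pos: [552.7, 348.3, 72.7]
ee_rot: [-180.0, 0.0, 175.0]
force: [0.1, -1.2, -2.1]
gripper_width: 19.8
gripper_force: 30.0
```

Emit:
{"method": "step_arm", "body": {"plan": [0, 0.8, 0, 0, 0, 0, 0, 0.8, 0, 0, 0, 0, 0, 0.8, 0, 0, 0, 0, 0, 0.8, 0, 0, 0, 0, 0, 0.8, 0, 0, 0, 0]}}

```text
time_s: 11.27
ee_pos: [556.2, 387.1, 72.8]
ee_rot: [180.0, -0.0, 174.9]
force: [-0.2, 0.6, -2.3]
gripper_width: 20.0
gripper_force: 30.0
```

Emit:
{"method": "step_arm", "body": {"plan": [0, 0.8, 0, 0, 0, 0, 0, 0.8, 0, 0, 0, 0, 0, 0, 0, 0, 0, 0]}}

```text
time_s: 11.52
ee_pos: [557.8, 403.9, 72.9]
ee_rot: [179.9, 0.0, 174.9]
force: [-0.6, -0.4, -2.6]
gripper_width: 19.9
gripper_force: 30.0
```

Run:
```python
from h import *
t=grab("top","t2.png");p=grab("scene","s2.png"); a=cv2.imread("pics/s2.png")[130:330,120:400]; cv2.imwrite("pics/s2c.png",cv2.resize(a,None,fx=2.8,fy=2.8,interpolation=cv2.INTER_CUBIC))
for q in(t,p): print([(round(d["score"],2),np.round(onz(q,d["location"],6)[:2])) for d in viewer.pinpoint("chip_1_mid",q)])
```

```text
[]
[]
```

View pics/s2c.png

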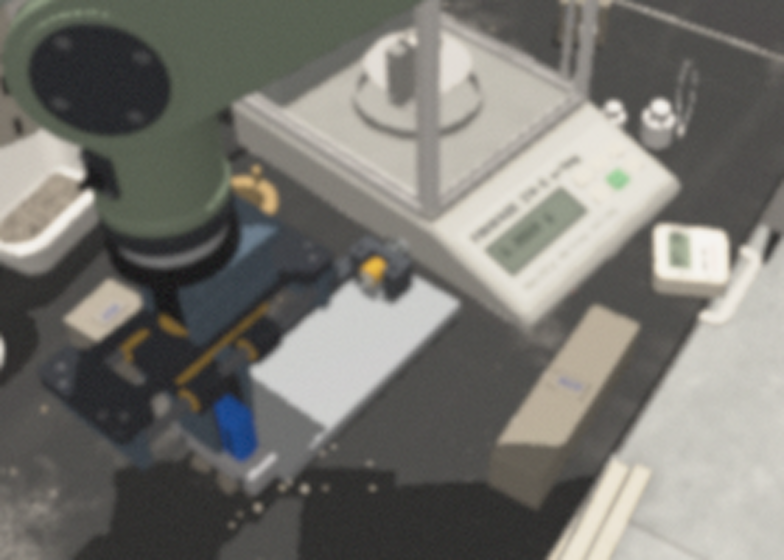

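Emit:
{"method": "step_arm", "body": {"plan": [0, 0, -2, 0, 0, 0, 0, 0, -2, 0, 0, 0, 0, 0, -1, 0, 0, 0, 0, 0, 0, 0, 0, 0]}}

```text
time_s: 12.05
ee_pos: [559.1, 402.6, 126.1]
ee_rot: [179.8, 0.3, 174.8]
force: [-0.2, -0.3, -2.2]
gripper_width: 19.3
gripper_force: 30.0
```

Emit:
{"method": "step_arm", "body": {"plan": [2.6, 0.1, 0, 0, 0, 0, 2.6, 0.1, 0, 0, 0, 0, 2.6, 0.1, 0, 0, 0, 0, 2.6, 0.1, 0, 0, 0, 0, 2.5, 0.1, 0, 0, 0, 0]}}

```text
time_s: 12.47
ee_pos: [427.8, 417.8, 121.8]
ee_rot: [-179.9, -0.1, 174.8]
force: [-0.2, 0.7, -1.7]
gripper_width: 19.7
gripper_force: 30.0
```

Emit:
{"method": "step_arm", "body": {"plan": [0, 0, 1.5, 0, 0, 0, 0, 0, 1.5, 0, 0, 0, 0, 0, 1.5, 0, 0, 0, 0, 0, 1.3, 0, 0, 0, 0, 0, 0, 0, 0, 0]}}

```text
time_s: 12.88
ee_pos: [427.5, 416.5, 61.4]
ee_rot: [-179.7, -0.3, 174.9]
force: [-0.8, -1.3, -3.7]
gripper_width: 20.0
gripper_force: 30.0
```

Emit:
{"method": "step_arm", "body": {"plan": [0, 0, 0.5, 0, 0, 0, 0, 0, 0.3, 0, 0, 0, 0, 0, 0, 0, 0, 0, 0, 0, 0, 0, 0, 0]}}

```text
time_s: 13.22
ee_pos: [429.8, 418.7, 57.3]
ee_rot: [180.0, 0.0, 174.9]
force: [0.2, -0.6, -1.9]
gripper_width: 19.5
gripper_force: 30.0
```

Run:
```python
from h import *
t=grab("top","t3.png");p=grab("scene","s3.png"); a=cv2.imread("pics/s3.png")[130:370,120:400]; cv2.imwrite("pics/s3c.png",cv2.resize(a,None,fx=2.5,fy=2.5,interpolation=cv2.INTER_CUBIC))
for q in(t,p): print([(round(d["score"],2),np.round(onz(q,d["location"],6)[:2])) for d in viewer.pinpoint("chip_1_mid",q)])
```

```text
[(0.44, array([541., 423.]))]
[]
```

View pics/s3c.png

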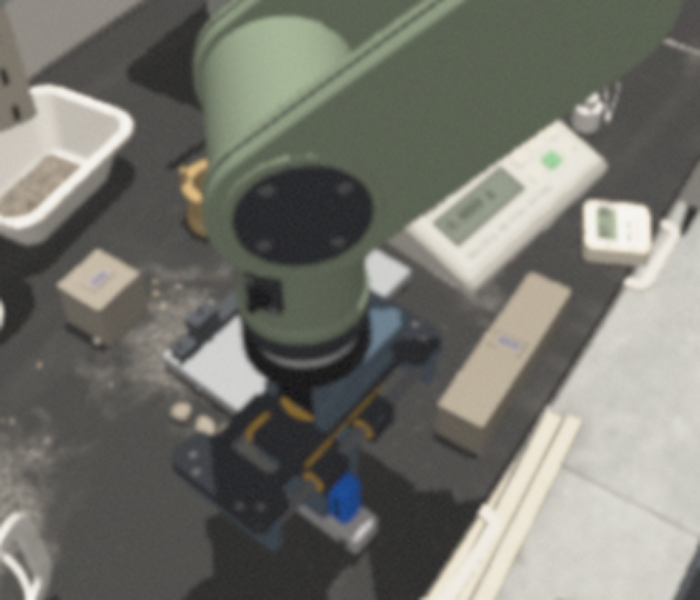

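Emit:
{"method": "step_arm", "body": {"plan": [0, 0, 0.15, 0, 0, 0, 0, 0, 0.15, 0, 0, 0, 0, 0, 0, 0, 0, 0, 0, 0, 0, 0, 0, 0]}}

```text
time_s: 13.75
ee_pos: [429.7, 418.7, 54.0]
ee_rot: [180.0, 0.0, 174.9]
force: [0.3, -0.5, -0.0]
gripper_width: 19.8
gripper_force: 30.0
```

Emit:
{"method": "step_arm", "body": {"plan": [0, 0, 0, 0, 0, 0, 0, 0, 0, 0, 0, 0, 0, 0, 0, 0, 0, 0, 0, 0, 0, 0, 0, 0], "hand": 6}}

```text
time_s: 14.08
ee_pos: [429.6, 418.6, 54.0]
ee_rot: [180.0, 0.0, 174.9]
force: [0.2, 0.6, 0.3]
gripper_width: 43.5
gripper_force: 0.0
```

Emit:
{"method": "step_arm", "body": {"plan": [0, 0, 0, 0, 0, 0, 0, 0, -2, 0, 0, 0, 0, 0, -3, 0, 0, 0, 0, 0, -3, 0, 0, 0, 0, 0, -3, 0, 0, 0]}}

```text
time_s: 14.5
ee_pos: [429.3, 418.3, 164.9]
ee_rot: [-180.0, -0.0, 174.9]
force: [0.1, 0.5, -0.4]
gripper_width: 59.7
gripper_force: 0.0
```

Emit:
{"method": "step_arm", "body": {"plan": [0, 0, 0, 0, 0, 0.1225, 0, 0, 0, 0, 0, 0.1225, 0, 0, 0, 0, 0, 0.1225, 0, 0, 0, 0, 0, 0.1225, 0, 0, 0, 0, 0, 0.1225], "hand": 7}}

```text
time_s: 14.92
ee_pos: [429.5, 418.5, 164.0]
ee_rot: [180.0, 0.0, 139.4]
force: [0.5, 0.6, 0.0]
gripper_width: 70.1
gripper_force: 0.0
```

Emit:
{"method": "step_arm", "body": {"plan": [0, 0, 0, 0, 0, 0.1225, 0, 0, 0, 0, 0, 0.1225, 0, 0, 0, 0, 0, 0.1225, 0, 0, 0, 0, 0, 0.1225, 0, 0, 0, 0, 0, 0.1225]}}

```text
time_s: 15.33
ee_pos: [429.5, 418.5, 163.9]
ee_rot: [-180.0, 0.0, 104.3]
force: [-0.3, -0.3, 0.4]
gripper_width: 69.7
gripper_force: 0.0
```

Emit:
{"method": "step_arm", "body": {"plan": [0, 0, 0, 0, 0, 0.1225, 0, 0, 0, 0, 0, 0.1225, -1.5, -0.4, 0, 0, 0, 0, -3, -0.8, 0, 0, 0, 0, -3, -0.8, 0, 0, 0, 0]}}

```text
time_s: 15.75
ee_pos: [410.2, 343.0, 163.5]
ee_rot: [180.0, 0.0, 90.7]
force: [0.1, -0.6, 0.2]
gripper_width: 70.0
gripper_force: 0.0
```

Emit:
{"method": "step_arm", "body": {"plan": [-3, -0.8, 0, 0, 0, 0, -3, -0.8, 0, 0, 0, 0, -3, -0.8, 0, 0, 0, 0, -2, -0.8, 0, 0, 0, 0, 0, 0, 0, 0, 0, 0]}}

```text
time_s: 16.17
ee_pos: [377.3, 229.5, 163.8]
ee_rot: [-179.9, 0.1, 90.5]
force: [0.2, 0.1, 0.5]
gripper_width: 70.0
gripper_force: 0.0
```

Run:
```python
from h import *
t=grab("top","t4.png");p=grab("scene","s4.png"); a=cv2.imread("pics/s4.png")[130:370,120:400]; cv2.imwrite("pics/s4c.png",cv2.resize(a,None,fx=2.5,fy=2.5,interpolation=cv2.INTER_CUBIC))
for q in(t,p): print([(round(d["score"],2),np.round(onz(q,d["location"],6)[:2])) for d in viewer.pinpoint("chip_1_mid",q)])
s=sensors.state();print(s["ee_pos"],s["ee_rot"],s["force"])
```

```text
[(0.44, array([537., 421.]))]
[(0.44, array([534., 411.]))]
[380.42774376 233.85500393 164.18978316] [ 1.79929918e+02 -5.76518817e-02  9.06626465e+01] [-0.82236311 -0.18582935 -0.88408376]
```

View pics/s4c.png

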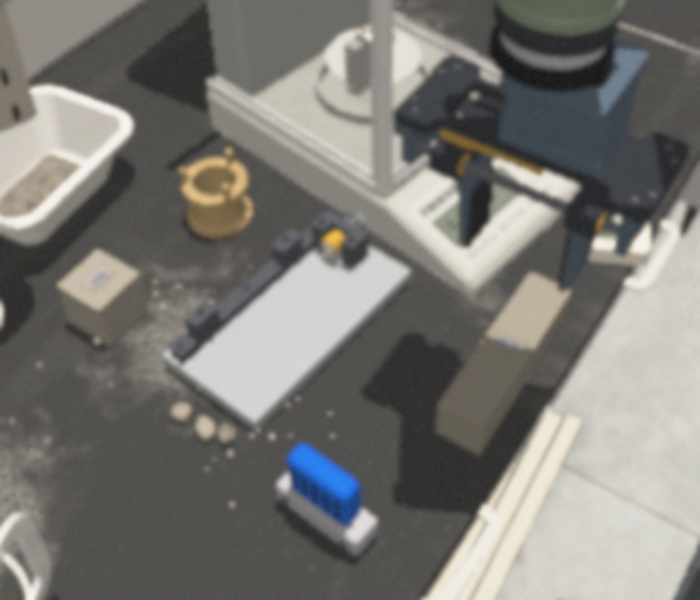

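Emit:
{"method": "step_arm", "body": {"plan": [0, 0, 3, 0, 0, 0, 0, 0, 3, 0, 0, 0, 0, 0, 3, 0, 0, 0, 0, 0, 2.5, 0, 0, 0, 0, 0, 1.4, 0, 0, 0]}}

```text
time_s: 16.78
ee_pos: [378.8, 233.4, 32.2]
ee_rot: [-179.8, 0.1, 90.7]
force: [-0.8, -0.2, 0.8]
gripper_width: 69.7
gripper_force: 0.0
```

Emit:
{"method": "step_arm", "body": {"plan": [0, 0, 0.3, 0, 0, 0, 0, 0, 0, 0, 0, 0]}}

```text
time_s: 16.95
ee_pos: [379.7, 233.6, 31.0]
ee_rot: [-179.9, 0.0, 90.7]
force: [0.2, 0.2, 0.3]
gripper_width: 70.1
gripper_force: 0.0
```

Emit:
{"method": "step_arm", "body": {"plan": [0, 0, 0, 0, 0, 0, 0, 0, 0, 0, 0, 0, 0, 0, 0, 0, 0, 0, 0, 0, 0, 0, 0, 0, 0, 0, 0, 0, 0, 0], "hand": 0, "newtons": 55}}

```text
time_s: 17.37
ee_pos: [380.3, 233.2, 32.6]
ee_rot: [179.9, -0.1, 90.7]
force: [0.3, 0.6, 7.3]
gripper_width: 40.4
gripper_force: 55.0
```

Emit:
{"method": "step_arm", "body": {"plan": [0, 0, 0, 0, 0, 0, 0, 0, 0, 0, 0, 0]}}

```text
time_s: 17.53
ee_pos: [380.3, 233.3, 32.6]
ee_rot: [179.9, -0.1, 90.6]
force: [-0.3, -0.3, 7.2]
gripper_width: 40.3
gripper_force: 55.0
```

Emit:
{"method": "step_arm", "body": {"plan": [0, 0, -1, 0, 0, 0, 0, 0, -2, 0, 0, 0, 0, 0, -3, 0, 0, 0, 0, 0, -3, 0, 0, 0.05, 0, 0, 0, 0, 0, 0.05]}}

```text
time_s: 17.95
ee_pos: [382.0, 234.3, 125.9]
ee_rot: [179.6, -0.3, 84.8]
force: [1.1, 0.9, -5.4]
gripper_width: 40.7
gripper_force: 55.0
```

Emit:
{"method": "step_arm", "body": {"plan": [1.3, -0.1, 0, 0, 0, 0, 2.6, -0.25, 0, 0, 0, 0, 2.6, -0.25, 0, 0, 0, 0, 1.3, -0.1, 0, 0, 0, 0, 0, 0, 0, 0, 0, 0]}}

```text
time_s: 18.37
ee_pos: [379.1, 313.8, 120.5]
ee_rot: [-179.9, 0.0, 85.1]
force: [-0.2, 0.0, -5.6]
gripper_width: 40.3
gripper_force: 55.0
```

Emit:
{"method": "step_arm", "body": {"plan": [0.2, 2.2, 0, 0, 0, 0, 0.2, 2.6, 0, 0, 0, 0, 0.2, 2.6, 0, 0, 0, 0, 0.2, 2.6, 0, 0, 0, 0, 0.2, 2.6, 0, 0, 0, 0]}}

```text
time_s: 18.78
ee_pos: [505.8, 308.9, 120.1]
ee_rot: [-179.8, 0.2, 85.0]
force: [-0.4, -0.5, -6.6]
gripper_width: 40.0
gripper_force: 55.0
```

Emit:
{"method": "step_arm", "body": {"plan": [0.2, 2.6, 0, 0, 0, 0, 0.2, 1.6, 0, 0, 0, 0, 0.2, 1, 0, 0, 0, 0, 0, 0, 0, 0, 0, 0, 0, 0, 0, 0, 0, 0]}}

```text
time_s: 19.2
ee_pos: [556.9, 310.8, 120.5]
ee_rot: [-179.8, 0.1, 84.9]
force: [-1.3, 0.1, -5.3]
gripper_width: 40.4
gripper_force: 55.0
```

Run:
```python
from h import *
t=grab("top","t5.png");p=grab("scene","s5.png"); a=cv2.imread("pics/s5.png")[150:310,130:350]; cv2.imwrite("pics/s5c.png",cv2.resize(a,None,fx=3.5,fy=3.5,interpolation=cv2.INTER_CUBIC))
s=sensors.state();print(s["ee_pos"],s["ee_rot"],s["force"])
```

```text
[556.43376649 311.07693566 121.20058291] [-1.79839594e+02  8.85760809e-02  8.49571696e+01] [ 0.34514886 -0.55709374 -5.51111975]
```

View pics/s5c.png

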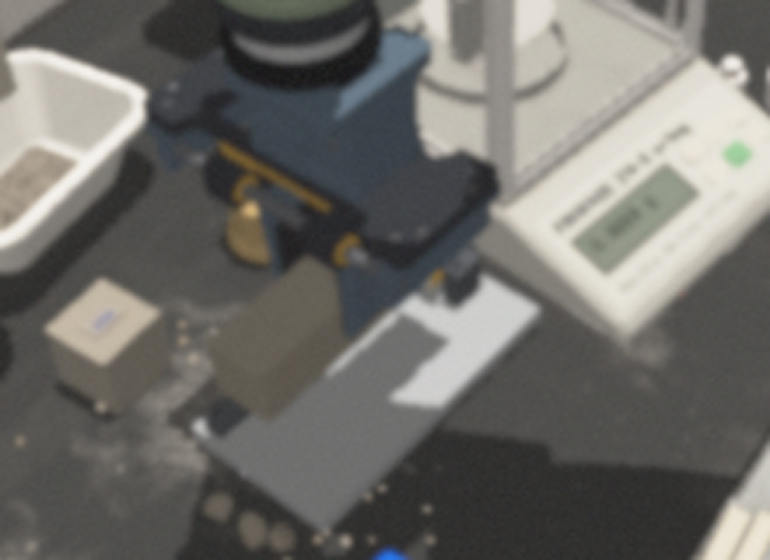

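Emit:
{"method": "step_arm", "body": {"plan": [0, 0, 1.6, 0, 0, 0, 0, 0, 2, 0, 0, 0, 0, 0, 2, 0, 0, 0, 0, 0, 1, 0, 0, 0, 0, 0, 0, 0, 0, 0]}}

```text
time_s: 19.72
ee_pos: [555.5, 310.6, 53.4]
ee_rot: [-179.7, 0.2, 85.0]
force: [-0.8, -1.3, -6.1]
gripper_width: 40.1
gripper_force: 55.0
```

Emit:
{"method": "step_arm", "body": {"plan": [0, 0, 0.15, 0, 0, 0, 0, 0, 0.1, 0, 0, 0, 0, 0, 0, 0, 0, 0, 0, 0, 0, 0, 0, 0]}}

```text
time_s: 20.05
ee_pos: [558.9, 311.8, 54.5]
ee_rot: [179.9, -0.1, 84.9]
force: [-1.2, -0.1, -4.9]
gripper_width: 40.3
gripper_force: 55.0
```

Emit:
{"method": "step_arm", "body": {"plan": [0, 0, 0.1, 0, 0, 0, 0, 0, 0.1, 0, 0, 0, 0, 0, 0.1, 0, 0, 0, 0, 0, 0, 0, 0, 0]}}

```text
time_s: 20.38
ee_pos: [558.5, 311.5, 50.7]
ee_rot: [180.0, -0.0, 84.9]
force: [0.4, -0.7, -3.7]
gripper_width: 40.3
gripper_force: 55.0
```

Emit:
{"method": "step_arm", "body": {"plan": [0, 0, 0.1, 0, 0, 0, 0, 0, 0, 0, 0, 0]}}

```text
time_s: 20.55
ee_pos: [558.5, 311.5, 50.6]
ee_rot: [180.0, -0.0, 84.9]
force: [-3.4, -1.6, 3.0]
gripper_width: 40.4
gripper_force: 55.0
```

Emit:
{"method": "step_arm", "body": {"plan": [0, 0.3, -0.05, 0, 0, 0, 0, 0.3, 0, 0, 0, 0, 0, 0.3, 0, 0, 0, 0, 0, 0.3, 0, 0, 0, 0, 0, 0, 0, 0, 0, 0]}}

```text
time_s: 20.97
ee_pos: [569.2, 310.8, 50.7]
ee_rot: [-179.9, -0.0, 84.9]
force: [-5.8, 1.2, 3.3]
gripper_width: 40.4
gripper_force: 55.0
```

Emit:
{"method": "step_arm", "body": {"plan": [-0.3, 0, 0, 0, 0, 0, -0.2, 0, 0, 0, 0, 0, -0.2, 0, 0, 0, 0, 0, 0, 0, 0, 0, 0, 0]}}

```text
time_s: 21.3
ee_pos: [570.7, 304.0, 50.7]
ee_rot: [179.9, -0.1, 84.9]
force: [-0.3, 4.7, 2.4]
gripper_width: 39.9
gripper_force: 55.0
```

Emit:
{"method": "step_arm", "body": {"plan": [0, 0.1, 0, 0, 0, 0, 0, 0.1, 0, 0, 0, 0, 0, 0, 0, 0, 0, 0]}}

```text
time_s: 21.55
ee_pos: [570.9, 304.0, 50.7]
ee_rot: [-179.9, -0.1, 84.9]
force: [-4.6, 5.9, 5.9]
gripper_width: 40.2
gripper_force: 55.0
```

Emit:
{"method": "step_arm", "body": {"plan": [-0.2, 0, 0, 0, 0, 0, -0.2, 0, 0, 0, 0, 0, -0.1, 0, 0, 0, 0, 0, 0, 0, 0, 0, 0, 0]}}

```text
time_s: 21.88
ee_pos: [571.6, 300.0, 50.6]
ee_rot: [179.9, -0.2, 84.9]
force: [-1.6, 7.8, 3.4]
gripper_width: 40.5
gripper_force: 55.0
```

Emit:
{"method": "step_arm", "body": {"plan": [-0.1, 0.1, 0, 0, 0, 0, -0.1, 0, 0, 0, 0, 0, 0, 0, 0, 0, 0, 0]}}

```text
time_s: 22.13
ee_pos: [572.0, 298.6, 50.7]
ee_rot: [180.0, -0.3, 84.8]
force: [-2.3, 10.7, 2.8]
gripper_width: 40.2
gripper_force: 55.0
```

Emit:
{"method": "step_arm", "body": {"plan": [-0.1, 0, 0, 0, 0, 0, 0, 0, 0, 0, 0, 0, 0, 0, 0, 0, 0, 0]}}

```text
time_s: 22.38
ee_pos: [571.9, 297.9, 50.7]
ee_rot: [180.0, -0.3, 84.8]
force: [-3.7, 10.8, 3.2]
gripper_width: 40.0
gripper_force: 55.0
```

Emit:
{"method": "step_arm", "body": {"plan": [-0.1, 0, 0, 0, 0, 0, -0.1, 0, 0, 0, 0, 0, 0, 0, 0, 0, 0, 0]}}

```text
time_s: 22.63
ee_pos: [572.0, 297.7, 51.0]
ee_rot: [179.9, -0.5, 84.8]
force: [-2.9, 15.5, 2.5]
gripper_width: 40.2
gripper_force: 55.0
```

Emit:
{"method": "step_arm", "body": {"plan": [-0.1, 0, 0, 0, 0, 0, 0, 0, 0, 0, 0, 0, 0, 0, 0, 0, 0, 0]}}

```text
time_s: 22.88
ee_pos: [572.0, 297.7, 51.1]
ee_rot: [179.9, -0.6, 84.7]
force: [-3.2, 17.6, 2.2]
gripper_width: 40.5
gripper_force: 55.0
```

Emit:
{"method": "step_arm", "body": {"plan": [0, 0.1, 0, 0, 0, 0, 0, 0, 0, 0, 0, 0, 0, 0, 0, 0, 0, 0]}}

```text
time_s: 23.13
ee_pos: [572.1, 297.6, 51.1]
ee_rot: [-180.0, -0.6, 84.7]
force: [-5.8, 17.4, 4.4]
gripper_width: 39.8
gripper_force: 55.0
```

Emit:
{"method": "step_arm", "body": {"plan": [0, 0.1, 0.05, 0, -0.01, 0, 0, 0.1, 0.05, 0, 0, 0, 0, 0, 0, 0, 0, 0]}}

```text
time_s: 23.38
ee_pos: [572.1, 297.7, 50.7]
ee_rot: [-179.7, 0.0, 84.7]
force: [-12.3, 17.2, 9.6]
gripper_width: 40.6
gripper_force: 55.0
```

Run:
```python
from workcell import sensors
s=sensors.state();print(s["ee_pos"],s["ee_rot"],s["force"],s["torque"])
```

```text
[572.14900756 297.7374253   50.70150654] [-1.79748017e+02  2.18834649e-02  8.47025043e+01] [-12.29715842  17.15063371   9.63425012] [ 3.16212652  1.61099414 -0.3251354 ]
```

Emit:
{"method": "step_arm", "body": {"plan": [-0.03, 0.05, 0, -0.004, 0, 0, 0, 0, 0, 0, 0, 0, 0, 0, 0, 0, 0, 0]}}

```text
time_s: 23.63
ee_pos: [572.2, 297.7, 50.7]
ee_rot: [-179.9, -0.0, 84.7]
force: [-12.2, 18.6, 9.6]
gripper_width: 39.9
gripper_force: 55.0
```

Run:
```python
from h import *
t=grab("top","t6.png");p=grab("scene","s6.png")
s=sensors.state();print(s["ee_pos"],s["ee_rot"],s["force"],s["torque"])
a=cv2.imread("pics/s6.png")[170:310,150:310];b=cv2.imread("pics/t6.png")[150:290,180:320]
f=lambda i:cv2.resize(i,(400,int(400*i.shape[0]/i.shape[1])),interpolation=cv2.INTER_CUBIC)
a,b=f(a),f(b); a=cv2.copyMakeBorder(a,0,b.shape[0]-a.shape[0],0,0,cv2.BORDER_CONSTANT); cv2.imwrite("pics/c6.png",np.hstack([a,b]))
```

```text
[572.11190129 297.70521622  50.69042301] [-1.79919313e+02 -9.40566297e-03  8.46836596e+01] [-12.44211894  19.30996403   9.76047451] [ 3.39920408  2.13941439 -0.35252457]
```

View pics/c6.png

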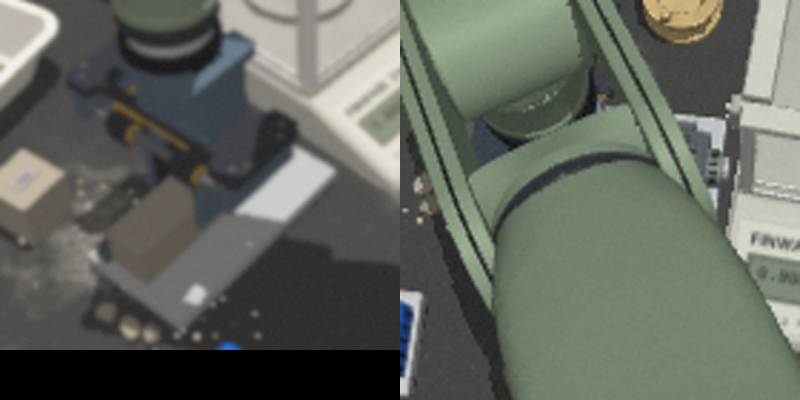

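Emit:
{"method": "step_arm", "body": {"plan": [0, 0.06, 0, 0, 0, 0, 0, 0, 0, 0, 0, 0, 0, 0, 0, 0, 0, 0, 0, 0, 0, 0, 0, 0, 0, 0, 0, 0, 0, 0]}}

```text
time_s: 24.15
ee_pos: [572.1, 297.7, 50.7]
ee_rot: [-179.9, 0.0, 84.7]
force: [-14.1, 19.2, 10.9]
gripper_width: 40.6
gripper_force: 55.0
```

Run:
```python
from h import *
p=grab("scene"); O=np.array([562.3,301.0]);xs=np.array([-.0892,-.996]);ys=np.array([.996,-.0892])
for n,a,b,z in(("low near",-75,-10,18),("top near",-75,-10,58),("top far",-75,30,58)): print(n,np.round((proj(p,[*(O+a*xs+b*ys),z])-[150,170])*2.5))
s=sensors.state();print(s["ee_pos"],s["ee_rot"],s["force"],s["torque"])
```

```text
low near [146. 285.]
top near [140. 256.]
top far [104. 230.]
[572.1276737  297.72713252  50.67549058] [-1.79860941e+02  9.18693242e-04  8.46871942e+01] [-14.3837897   19.0144877   10.69816111] [ 3.41308075  2.27905512 -0.29103921]
```

```bash
python3 -c "
from workcell import env
print(env.job_done())"
```

```text
the job is handed in; nothing more can be done
None
```

The job is handed in: the three chips are off the bed, the scraper stands on the worktop clear of the stand, and the prism is gripped in the corner, pushed with about 18 N towards the end stop and 16 N towards the fence; the probe end was hidden from the cameras, so I judged "home" from the prism stopping hard and its visible tail end lying where expected.

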